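# Take the drive coupling off a bar blender

## Task

The jar is off the bar blender and its drive coupling is to be changed: it has a left-hand thread, so turn it clockwise (seen from above), feeling that it eases rather than tightens. Let it climb its thread as it turns, without pulling up, bearing down or leaning on it hard, and lift it off only once the thread lets go. Set it down gently in the steel tray, teeth up, let go, and leave the other bar things standing where they are.

Things in the scene. Friction and masses are not known exactly. Their poses are not given: they have to be found in the camera images.
- blender: Motor base of a bar blender, fixed: steel and black housing 195 mm (x) by 175 mm (y), 160 mm high to the rubber jar pad on top, switch panel on its -x face. Origin at the centre of its underside, z up. The upright motor shaft stands on its z axis. Corner guides for the jar, 172 mm high, stand at the pad's four corners, 75 mm or more from the axis; a lock tab lies behind the shaft.
- coupling: Dark steel drive coupling screwed on the shaft, 120 to 190 g. Origin at the centre of its underside, z up along the screw axis; at the start 170 mm above the counter. A round skirt 36 mm across reaches to z = 18 mm, a knurled round collar 42 mm across from 18 to 32 mm, six teeth within 18 mm of the axis to 38.5 mm. The blind bore below is 18 mm deep.
- coupling_grip (a point): Middle of the coupling's round 42 mm collar, on its axis, 25 mm above its underside. It is seated tight on a spring washer: clockwise (seen from above) about 0.15 to 0.5 N m starts it, then the torque fades to almost nothing by 60 degrees and the thread lifts it; counter-clockwise the torque stays or grows and it is drawn down.
- coupling_mark (a point): Small white dot on top of the coupling's collar, 18 mm from the axis along the coupling's own x axis, 32 mm above its underside; at the start within 12 degrees of the blender's x axis.
- shaft: Threaded motor shaft, locked so that it does not turn; 17 mm across, its top 16.5 mm above the coupling's seat. Origin on the axis at the seat, 170 mm above the counter. Thread: coarse, left-hand, with about 1 mm of free play along and across the axis; the coupling climbs several mm as it unscrews. It lets go after 185 to 235 degrees; then the coupling lifts straight off.
- tray: Shallow open steel tray, fixed, 160 mm (x) by 125 mm (y) outside, walls 4 mm thick and 18 mm high, floor 4 mm thick. Origin at the centre of its underside, z up. It may stand to the left or to the right of the blender. (The blender's clear jar stands out of the way, far to the right.)
- jigger: Bystander: brass jigger (double measure), 46 mm across, 104 mm tall, loose; origin at the centre of its underside.
- shaker: Bystander: small steel shaker tin, 86 mm across the rim, 125 mm tall, loose; origin at the centre of its underside.
- bottle: Bystander: green glass bottle with a pourer, 72 mm across, 264 mm tall, loose; origin at the centre of its underside.
There are look-alikes about, which are no part of the job. Of the things that look like the coupling, the larger one is meant.

How it is judged:
By the outcome, as a careful person would: the job done as asked, in the order asked, and still so for the second after the job is handed in, with the robot touching nothing.
It also fails if it takes over 64 s, if anything falls off the work surface, if the arm or the gripper's body presses on something with over 40 N, if the wrist force passes 120 N, or if a joint passes its speed limit or range.

## Robot

A 6-joint arm with a two-finger parallel gripper is mounted at the origin on the work surface. World frame = base frame: x ahead of the robot, y to its left, z up, the work surface at z = 0. Lengths are in m, angles in degrees, forces in N, time in s.
With the tool pointing down it reaches from about 0.425 to 0.95 m from the base axis. Payload 14.7 kg.
Tool frame: the origin (TCP) lies at the very end of the fingers, on their centre line; the grasp point (between the pads) lies 19 mm behind it; x points along the fingers, y is the direction in which the jaws open and shut, and the axes are right-handed (so a half turn about x gives the same grasp; the last joint's range is limited). The gripper opens to 85 mm and grips with 20 to 120 N. Pads are 22 mm wide; open, the fingers measure 114 mm over their backs; the gripper's body (76 mm by 85 mm) begins 54 mm behind the grasp point. The pads swing forward as they close: fully open they stand 13 mm farther back than shut.
Start: joints at [61.329, 27.513, 91.461, -0, 61.026, -2.67], TCP at [0.285, 0.584, 0.231] pointing down, gripper open.
Joint ranges: [-157.49, 157.49], [-46.99, 117.5], [13.45, 153.17], [-89.5, 269.5], [5.16, 153.95], [-167.48, 167.48]. Speed limits (degrees/s): [108.29, 108.29, 136.94, 172.46, 172.46, 172.46].

## Interface

Orientations are given as a 3x3 rotation matrix whose columns are the frame's x, y, z axes.
In Python, from plant import manip gives the robot as it stands.
- The arm moves only by the tool servo_tool, never from a script. Its arguments are lists of equal length, an entry for each row: "delta_pos": the shift along the tool's x, y, z in mm, a list of three; "dr": the turn, a rotation vector about the tool's x, y, z in degrees, a list of three. In form: {"delta_pos": [[tx, ty, tz], ...], "dr": [[rx, ry, rz], ...]}. A call has 1 to 5 rows; each row is the pose to reach, as a shift and turn from the pose measured when the call began, along the tool's axes at that moment; what a row does not reach only later rows make up. A row lasts 1/8 s, in which the tool goes at most 62.5 mm and 10.7 degrees, less where a joint would pass 70% of its speed; a pose out of reach is approached as far as the arm can. A call with a gripper value outside its range is refused whole. "grip" is the gripper's target within -1 to 1 (fully open at 1, half-way at 0, shut at -1), set as the call begins (left out, the last holds). The fingers move at their own pace and stop on an object; "newtons" is the grip in N (left out, the last holds). Time passes only in rows, so rows that repeat a pose let the fingers close. It gives the time, the measured TCP pose, the force and the opening at its end, in the units of the state.
- manip.get_state(): the state, without advancing time (a new reading comes with each control period).
- manip.read_camera(name): name is "scene" or "top" or "wrist"; returns the picture (480x640x3 uint8, red, green, blue); there is no depth.
- manip.camera_info(name): a dict with "mtx" (3x3 intrinsics, pixels), "T" (4x4, takes a point from camera to world coordinates); the wrist camera has in their place "mount" (4x4, takes a point from camera to tool coordinates, whose origin is the TCP and whose axes are the tool frame's). Camera axes: x right, y up, looking along -z (the intrinsics and any distortion apply to the point x, -y, -z); pixel columns grow to the right and rows downward; lengths in m; the calibration is good to about 2 mm. A picture is of the moment at which its call begins: read the wrist's pose just before it. camera_info takes no time and is no camera call.
- manip.sign_off(): hands the job in, once; it reports no verdict.
The state is a dict: "time": time; "joint_pos": joint angles; "joint_vel": joint speeds; "effort": joint torques, N m; "position": TCP position; "tcp_rot": TCP orientation; "force": force on the tool from outside, world axes, zero at the start; "moment": the same for the moment, N m; "grip_width": finger opening in m.
Only numpy, scipy, OpenCV 4.12 (cv2) and the standard library are available. Lean on these libraries where they do the work, as an engineer would, in place of code of your own. Each camera call takes 0.05 s, during which the arm holds its last target. There are 200 camera calls.

## Working session

There is one attempt and no reset: what is moved stays moved. The work goes in short steps, Python scripts to look and compute and a tool call to move; the robot and the scene stay as the last step left them, time stands still between calls to the robot, and variables do not carry over. Pictures are saved under pics/ and viewed, about 8 in all and at most 12, crops included, and the job is handed in when it is done.

Besides the shell and the picture viewer there is one more tool, called after ">>>" as name(argument=value, ...), one argument or row to a line, values as JSON. servo_tool: Moves the arm, as the interface text tells. Its arguments: {"type":"object","properties":{"delta_pos":{"type":"array"},"dr":{"type":"array"},"grip":{"type":"number"},"newtons":{"type":"number"}},"required":["delta_pos","dr"]}

```bash
mkdir -p pics; ls
python3 - <<'E'
from plant import manip
import cv2,numpy as np
for n in("scene","top"):
    cv2.imwrite(f"pics/{n}0.png",manip.read_camera(n)[:,:,::-1]); i=manip.camera_info(n); print(n,i)
print(manip.camera_info("wrist"));print(manip.get_state())
E
```

```text
pics
scene {'mtx': array([[470.80260695,   0.        , 325.15976106],
       [  0.        , 470.80260695, 234.99935214],
       [  0.        ,   0.        ,   1.        ]]), 'T': array([[ 0.2135215 , -0.74469991,  0.63232161,  1.05831809],
       [ 0.97688916,  0.15625869, -0.1458451 , -0.12211662],
       [ 0.00980509,  0.64884919,  0.76085386,  0.7756874 ],
       [ 0.        ,  0.        ,  0.        ,  1.        ]])}
top {'mtx': array([[569.14703419,   0.        , 327.80470978],
       [  0.        , 569.14703419, 242.05316983],
       [  0.        ,   0.        ,   1.        ]]), 'T': array([[ 7.19547717e-03,  9.92029851e-01, -1.25797453e-01,
         3.96600394e-01],
       [-9.99974085e-01,  7.10880254e-03, -1.13791151e-03,
        -8.79172933e-03],
       [-2.34572931e-04,  1.25802381e-01,  9.92055294e-01,
         1.18864118e+00],
       [ 0.00000000e+00,  0.00000000e+00,  0.00000000e+00,
         1.00000000e+00]])}
{'mtx': array([[364.74885186,   0.        , 312.80256446],
       [  0.        , 364.74885186, 239.06059901],
       [  0.        ,   0.        ,   1.        ]])
[... 432 characters left out ...]
e+01, -9.14099699e-04,
        6.10270161e+01, -2.66924902e+00]), 'joint_vel': array([-0.07523031,  0.02797525, -0.06119802,  0.0686385 ,  0.02629171,
        0.03947133]), 'effort': array([-2.58015471e-04, -9.52258801e+01, -4.31044650e+01, -2.55734294e-04,
        5.29164434e-03, -3.79222797e-05]), 'position': array([0.28474966, 0.58389696, 0.23074229]), 'tcp_rot': array([[-5.13550108e-04,  4.38376546e-01,  8.98791266e-01],
       [-9.68275552e-04,  8.98790745e-01, -4.38376846e-01],
       [-9.99999399e-01, -1.09540609e-03, -3.71047917e-05]]), 'force': array([ 0.02073654, -0.62218241,  0.78207112]), 'moment': array([ 0.01627821,  0.03648463, -0.04508152]), 'grip_width': 0.08568622782087885}
```

View pics/scene0.png

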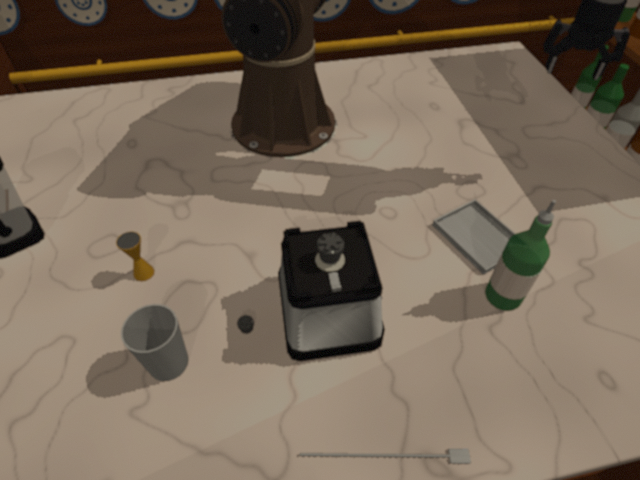

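View pics/top0.png

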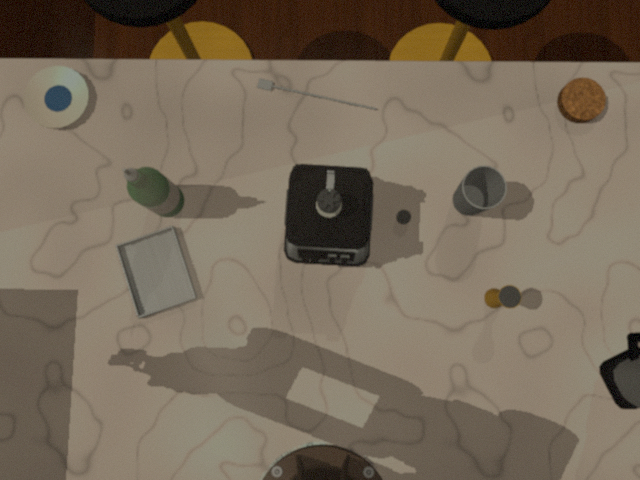

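Scene: the possible couplings are the one on the blender shaft (top 329,202 / scene 330,246) and a small dark one on the counter (top 403,216 / scene 246,324). The one on the shaft is larger and fits the description. The tray is at top (158,272) with the bottle next to it; the jigger and shaker are on the right. Next is one close crop.

```bash
cat > h.py <<'E'
from plant import manip
import cv2,numpy as np
def px2w(name,u,v,z,st=None):
    i=manip.camera_info(name); T=i["T"] if "T" in i else None
    if T is None:
        W=np.eye(4);W[:3,:3]=st["tcp_rot"];W[:3,3]=st["position"];T=W@i["mount"]
    K=i["mtx"]; d=T[:3,:3]@np.array([(u-K[0,2])/K[0,0],-(v-K[1,2])/K[1,1],-1]); o=T[:3,3]
    return (o+d*(z-o[2])/d[2])
def w2px(name,p,st=None):
    i=manip.camera_info(name); T=i["T"] if "T" in i else None
    if T is None:
        W=np.eye(4);W[:3,:3]=st["tcp_rot"];W[:3,3]=st["position"];T=W@i["mount"]
    c=np.linalg.inv(T)@np.append(p,1); K=i["mtx"]
    return np.array([K[0,2]+K[0,0]*c[0]/-c[2],K[1,2]+K[1,1]*-c[1]/-c[2]])
E
python3 - <<'E'
from h import *
a=cv2.imread("pics/top0.png")[150:275,270:430]; b=cv2.imread("pics/scene0.png")[215:315,270:400]
a=cv2.resize(a,None,fx=4,fy=4,interpolation=3)
cv2.imwrite("pics/c0.png",a)
print("coup",px2w("top",329,202,.205),px2w("scene",330,245,.205))
print("small",px2w("top",403,216,.02))
for n,c in dict(a=(118,245),b=(175,229),c=(197,297),d=(142,317)).items(): print("tray",n,px2w("top",*c,.018))
for n,c in dict(a=(433,224),b=(476,203),d=(484,271)).items(): print("trayS",n,px2w("scene",*c,.018))
print("bottle tip",px2w("top",130,174,.264),"base scene",px2w("scene",507,298,0.01))
E
```

```text
coup [ 0.59231337 -0.00925384  0.205     ] [ 0.60568862 -0.00970181  0.205     ]
small [ 0.60058151 -0.16359417  0.02      ]
tray a [0.53577322 0.42723744 0.018     ]
tray b [0.57012701 0.31049501 0.018     ]
tray c [0.42967526 0.25966042 0.018     ]
tray d [0.38826085 0.37036434 0.018     ]
trayS a [0.44599976 0.25829027 0.018     ]
trayS b [0.40583517 0.37632942 0.018     ]
trayS d [0.58583073 0.31295622 0.018     ]
bottle tip [0.62556607 0.32202472 0.264     ] base scene [0.64983922 0.33358299 0.01      ]
```

View pics/c0.png

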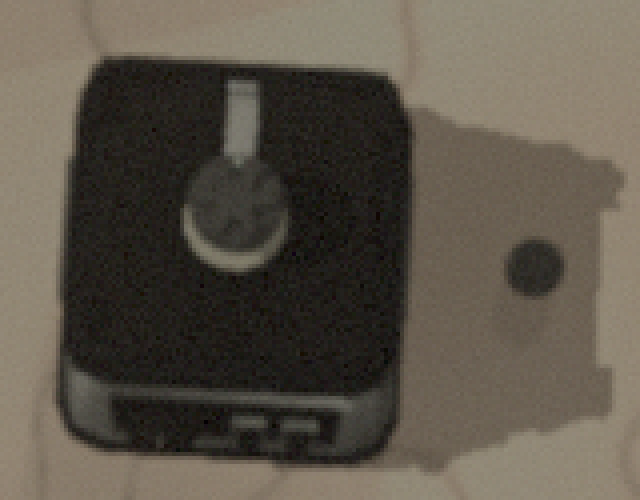

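Crop: the coupling is on the shaft, with its collar centre at about top (329.5,200). The smaller look-alike at (403,216) on the counter is about 26 mm across, so I'm not touching it. I'm moving above the blender, winding joint 6 back so one clockwise turn can do the job.

>>> servo_tool(
  delta_pos=[
    [-40,-30,40],
    [-80,-70,90],
    [-100,-110,150],
    [-100,-155,210],
    [-100,-195,265],
  ],
  dr=[
    [-5,0,0],
    [-12,0,0],
    [-20,0,0],
    [-29,0,0],
    [-38,0,0],
  ],
  grip=1,
  newtons=40,
)

```text
time: 0.72
position: [0.4172, 0.3306, 0.33]
tcp_rot: [[0.0, -0.209, 0.978], [-0.001, 0.978, 0.209], [-1.0, -0.001, -0.0]]
force: [0.3, -0.3, -0.4]
grip_width: 0.0854
```

```bash
cat >> h.py <<'E'
def rel(goal,yawz):
    """tool-axes shift (mm) and turn (deg) to TCP at goal, pointing down, tool z at world yaw (deg)"""
    from scipy.spatial.transform import Rotation as R
    s=manip.get_state(); Q=s["tcp_rot"]; a=np.radians(yawz)
    z=np.array([np.cos(a),np.sin(a),0]); x=np.array([0,0,-1.]); G=np.c_[x,np.cross(z,x),z]
    print("t %.2f"%s["time"],"pos",s["position"].round(4),"yaw",np.degrees(np.arctan2(Q[1,2],Q[0,2])).round(2),"J",s["joint_pos"].round(1),"F",s["force"].round(1),"M",s["moment"].round(2),"w",s["grip_width"].round(4))
    print("d",(Q.T@(np.array(goal)-s["position"])*1e3).round(1),"r",R.from_matrix(Q.T@G).as_rotvec(degrees=True).round(2))
E
python3 -c "
from h import *
rel([.585,-.009,.32],49)"
```

```text
Traceback (most recent call last):
  File "h.py", line 20, in rel
    print("t %.2f"%s["time"],"pos",s["position"].round(4),"yaw",np.degrees(np.arctan2(Q[1,2],Q[0,2])).round(2),"J",s["joint_pos"].round(1),"F",s["force"].round(1),"M",s["moment"].round(2),"w",s["grip_width"].round(4))
                                                                                                                                                                                                ^^^^^^^^^^^^^^^^^^^^^
AttributeError: 'float' object has no attribute 'round'
```

>>> servo_tool(
  delta_pos=[
    [0,-62,20],
    [0,-124,40],
    [5,-186,60],
    [10,-248,80],
    [10,-305,90],
  ],
  dr=[
    [-8,0,0],
    [-16,0,0],
    [-24,0,0],
    [-31,0,0],
    [-37,0,0],
  ],
)

```text
time: 1.35
position: [0.5663, 0.0565, 0.3198]
tcp_rot: [[-0.0, -0.758, 0.653], [-0.001, 0.653, 0.758], [-1.0, 0.0, -0.001]]
force: [0.6, -0.2, 0.2]
grip_width: 0.0853
```

```bash
sed -i 's/s\["grip_width"\].round(4)/round(float(s["grip_width"]),4)/' h.py; python3 -c "
from h import *
rel([.585,-.009,.32],49)"
```

```text
t 1.35 pos [0.5663 0.0565 0.3198] yaw 49.26 J [   2.7   16.4   95.8   -0.    67.8 -136.6] F [ 0.6 -0.2  0.2] M [ 0.04  0.01 -0.  ] w 0.0853
d [ -0.2 -56.9 -37.5] r [ 0.26 -0.04 -0.  ]
```

>>> servo_tool(
  delta_pos=[
    [0,-35,-25],
    [0,-57,-38],
    [0,-57,-38],
  ],
  dr=[
    [0,0,0],
    [0,0,0],
    [0,0,0],
  ],
)

```text
time: 1.72
position: [0.5849, -0.0111, 0.3193]
tcp_rot: [[-0.001, -0.756, 0.654], [-0.001, 0.654, 0.756], [-1.0, 0.0, -0.001]]
force: [-0.9, 0.3, -0.1]
grip_width: 0.085
```

Run:
```python
from h import *
import json
rel([.595,-.009,.32],49)
s=manip.get_state(); im=manip.read_camera("wrist"); cv2.imwrite("pics/w1.png",im[:,:,::-1])
json.dump({k:np.asarray(s[k]).tolist() for k in("position","tcp_rot")},open("w1.json","w"))
print(w2px("wrist",[.595,-.009,.205],s),w2px("wrist",[.606,-.009,.205],s))
```

```text
t 1.73 pos [ 0.5849 -0.0111  0.3193] yaw 49.12 J [  -4.    17.9   93.8   -0.    68.4 -143.1] F [-0.9  0.3 -0.1] M [ 0.03  0.03 -0.  ] w 0.085
d [-0.7 -6.3  8.3] r [ 0.12 -0.07 -0.02]
[304.53175353 244.22948595] [293.40048633 253.52121237]
```

View pics/w1.png

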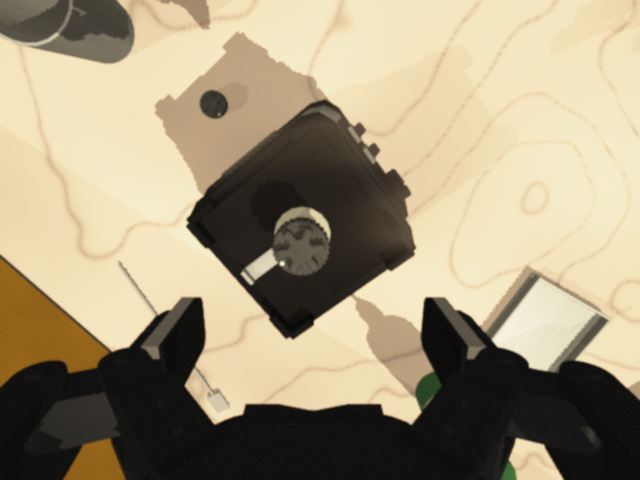

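Wrist view: the coupling centre is near (301,247) with its white mark at about (282,264), and the lock tab lies beside it. The tray is at lower right (545,330) and the look-alike at (213,104). I'll refine the centre by overlaying the projected collar circle.

```bash
cat >> h.py <<'E'
def overlay(fn,st,c,out,box,f=5,zs=((.202,.021),(.188,.021))):
    im=cv2.imread(fn); x0,y0,x1,y1=box; a=cv2.resize(im[y0:y1,x0:x1],None,fx=f,fy=f,interpolation=2)
    a=cv2.convertScaleAbs(a,alpha=1.5,beta=20)
    for z,r in zs:
        P=np.array([w2px("wrist",[c[0]+r*np.cos(t),c[1]+r*np.sin(t),z],st) for t in np.linspace(0,2*np.pi,60)])
        cv2.polylines(a,[np.int32(((P-[x0,y0]+.5)*f))],True,(0,255,0) if z>.2 else (255,100,0),1)
    cv2.imwrite(out,a)
E
python3 - <<'E'
from h import *
import json
s={k:np.array(v) for k,v in json.load(open("w1.json")).items()}
print(px2w("wrist",301,247,.2085,s),px2w("wrist",282,264,.202,s))
overlay("pics/w1.png",s,(.5985,-.009),"pics/w1o.png",(235,180,365,300),f=5)
for n,c in dict(a=(533,266),b=(608,318)).items(): print("tray corner",n,px2w("wrist",*c,.018,s))
E
```

```text
[ 0.59759665 -0.00982648  0.2085    ] [ 0.61884502 -0.00780679  0.202     ]
tray corner a [0.43042024 0.24520013 0.018     ]
tray corner b [0.39350965 0.37543687 0.018     ]
```

View pics/w1o.png

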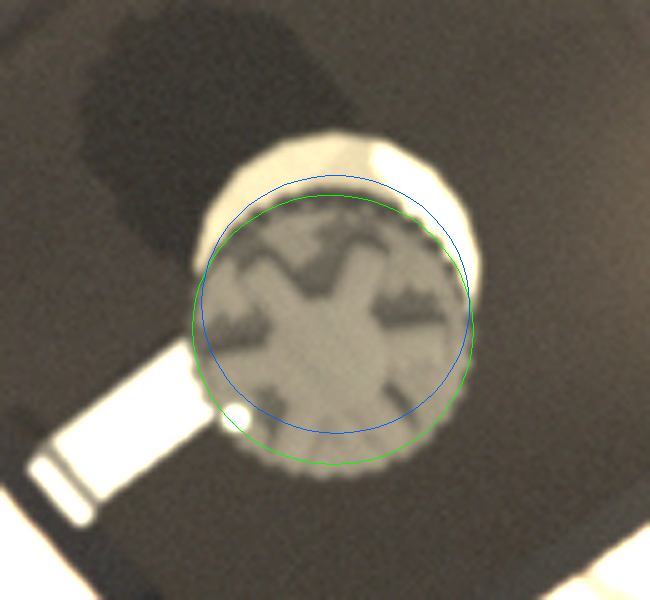

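>>> servo_tool(
  delta_pos=[
    [0,0,2],
    [0,0,4],
    [0,-3,8],
    [0,-6,8],
    [0,-6,8],
  ],
  dr=[
    [8,0,0],
    [18,0,0],
    [28,0,0],
    [38,0,0],
    [48,0,0],
  ],
)

```text
time: 2.4
position: [0.594, -0.0065, 0.3192]
tcp_rot: [[-0.002, -0.016, 1.0], [-0.0, 1.0, 0.016], [-1.0, -0.0, -0.002]]
force: [-0.2, 0.2, -0.6]
grip_width: 0.0854
```

>>> servo_tool(
  delta_pos=[
    [0,0,0],
    [0,0,0],
    [0,0,0],
    [0,0,0],
    [0,0,0],
  ],
  dr=[
    [10,0,0],
    [20,0,0],
    [30,0,0],
    [40,0,0],
    [40,0,0],
  ],
)

```text
time: 3.02
position: [0.5936, -0.0054, 0.3192]
tcp_rot: [[-0.002, 0.629, 0.777], [0.0, 0.777, -0.629], [-1.0, -0.001, -0.002]]
force: [0.1, -0.5, -0.5]
grip_width: 0.0854
```

Run:
```python
from h import *
import json
rel([.5995,-.008,.22],49)
s=manip.get_state(); im=manip.read_camera("wrist"); cv2.imwrite("pics/w2.png",im[:,:,::-1])
json.dump({k:np.asarray(s[k]).tolist() for k in("position","tcp_rot")},open("w2.json","w"))
p=w2px("wrist",[.5995,-.008,.202],s);print(p)
b=[int(p[0])-60,int(p[1])-60,int(p[0])+60,int(p[1])+60];print(b)
overlay("pics/w2.png",s,(.5995,-.008),"pics/w2o.png",b,f=5)
```

```text
t 3.02 pos [ 0.5936 -0.0054  0.3192] yaw -38.98 J [ -3.4  18.7  92.7   0.   68.8 -54.5] F [ 0.1 -0.5 -0.5] M [-0.03  0.05 -0.  ] w 0.0854
d [99.2  1.8  6.4] r [-8.798e+01 -1.200e-01 -2.000e-02]
[314.61746176 240.81735547]
[254, 180, 374, 300]
```

View pics/w2o.png

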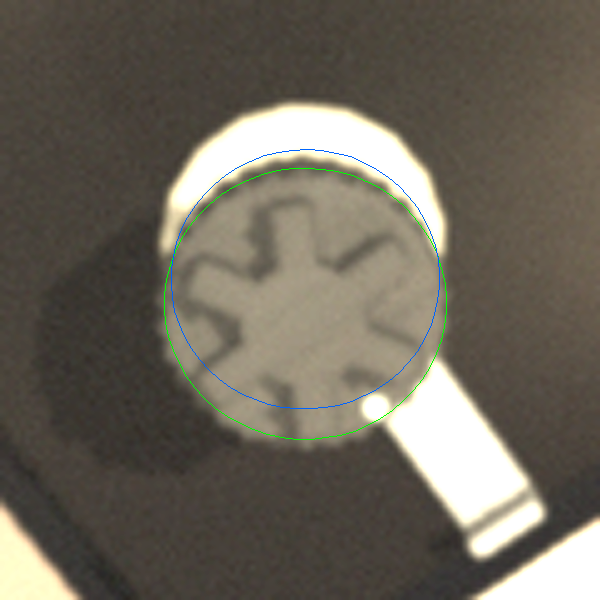

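Second wrist view: the dot is at crop (376,406) and the collar sits about 1.3 mm down the image from the overlay. The dot is sharp in both views, so I'll use it to solve for the mount error.

Run:
```python
from h import *
import json
L=lambda f:{k:np.array(v) for k,v in json.load(open(f)).items()}
s1,s2=L("w1.json"),L("w2.json")
z=.202
d1=px2w("wrist",281.5,262.7,z,s1)[:2];d2=px2w("wrist",328.7,260.7,z,s2)[:2]
A=(s2["tcp_rot"]-s1["tcp_rot"])[:2,1:]; e=np.linalg.solve(A,d2-d1)
print("dots",d1,d2,"e",e,"true dot",d1-s1["tcp_rot"][:2,1:]@e)
for c1,c2 in [((333,339),(305.5,312.5)),((333,336),(305.5,309))]:
    a=px2w("wrist",235+c1[0]/5-.5,180+c1[1]/5-.5,z,s1)[:2];b=px2w("wrist",254+c2[0]/5-.5,180+c2[1]/5-.5,z,s2)[:2]
    print("centres",a,b,"corrected",a-s1["tcp_rot"][:2,1:]@e,b-s2["tcp_rot"][:2,1:]@e)
rel([.5995,-.0089,.2],47)
```

```text
dots [ 0.61781251 -0.00854188] [ 0.61836021 -0.00954041] e [0.00032883 0.00075009] true dot [ 0.61757025 -0.00932423]
centres [ 0.59852235 -0.0079753 ] [ 0.6002051  -0.00858581] corrected [ 0.59828009 -0.00875765] [ 0.59941514 -0.00836963]
centres [ 0.59821208 -0.00832744] [ 0.59978276 -0.00824493] corrected [ 0.59796983 -0.00910979] [ 0.5989928  -0.00802875]
t 3.08 pos [ 0.5937 -0.0056  0.3192] yaw -38.8 J [ -3.5  18.7  92.7   0.   68.8 -54.7] F [ 0.2 -0.1 -0.1] M [ 0.03 -0.03  0.04] w 0.0856
d [119.2   1.1   6.8] r [-8.58e+01 -1.20e-01 -2.00e-02]
```

>>> servo_tool(
  delta_pos=[
    [10,1,7],
    [20,1,7],
    [40,1,7],
    [60,1,7],
    [70,1,7],
  ],
  dr=[
    [-9,0,0],
    [-19,0,0],
    [-29,0,0],
    [-39,0,0],
    [-48,0,0],
  ],
)

```text
time: 3.7
position: [0.599, -0.0087, 0.2481]
tcp_rot: [[-0.003, -0.17, 0.985], [0.0, 0.985, 0.17], [-1.0, 0.001, -0.003]]
force: [0.0, 0.3, -0.3]
grip_width: 0.0856
```

>>> servo_tool(
  delta_pos=[
    [0,0,0],
    [0,0,0],
    [0,0,0],
    [0,0,0],
    [0,0,0],
  ],
  dr=[
    [-10,0,0],
    [-20,0,0],
    [-30,0,0],
    [-38,0,0],
    [-38,0,0],
  ],
)

```text
time: 4.32
position: [0.5989, -0.0082, 0.2481]
tcp_rot: [[-0.003, -0.743, 0.669], [0.0, 0.669, 0.743], [-1.0, 0.003, -0.002]]
force: [0.1, 0.3, -0.5]
grip_width: 0.0852
```

Run:
```python
from h import *
rel([.5993,-.0089,.172],47)
```

```text
t 4.33 pos [ 0.5989 -0.0082  0.2481] yaw 47.99 J [  -3.7   22.6   97.2    0.    60.5 -141.7] F [ 0.1  0.3 -0.5] M [ 0.02 -0.01 -0.04] w 0.0852
d [76.1 -1.  -0.1] r [ 0.99 -0.11 -0.16]
```

>>> servo_tool(
  delta_pos=[
    [25,-1,0],
    [50,-1,0],
    [68,-1,0],
    [75,-1,0],
    [75,-1,0],
  ],
  dr=[
    [0,-0.1,-0.15],
    [0,-0.1,-0.15],
    [0,-0.1,-0.15],
    [0,-0.1,-0.15],
    [0,-0.1,-0.15],
  ],
)

```text
time: 4.95
position: [0.5994, -0.0087, 0.1731]
tcp_rot: [[-0.001, -0.743, 0.67], [-0.0, 0.67, 0.743], [-1.0, 0.0, -0.0]]
force: [1.1, 0.4, 0.6]
grip_width: 0.0855
```

>>> servo_tool(
  delta_pos=[
    [0,0,0],
    [0,0,0],
  ],
  dr=[
    [0,0,0],
    [0,0,0],
  ],
  grip=-0.03,
  newtons=40,
)

```text
time: 5.2
position: [0.5997, -0.0087, 0.1738]
tcp_rot: [[0.0, -0.743, 0.67], [-0.0, 0.67, 0.743], [-1.0, -0.0, 0.0]]
force: [0.4, -0.2, 0.3]
grip_width: 0.0519
```

Run:
```python
from h import *
rel([.5993,-.0089,.172],47)
cv2.imwrite("pics/w3.png",manip.read_camera("wrist")[:,:,::-1])
```

```text
t 5.20 pos [ 0.5997 -0.0087  0.1738] yaw 47.95 J [  -3.7   27.1  101.6   -0.    51.3 -141.7] F [ 0.4 -0.2  0.3] M [0.01 0.   0.  ] w 0.0519
d [ 1.8  0.2 -0.4] r [0.95 0.01 0.02]
```

View pics/w3.png

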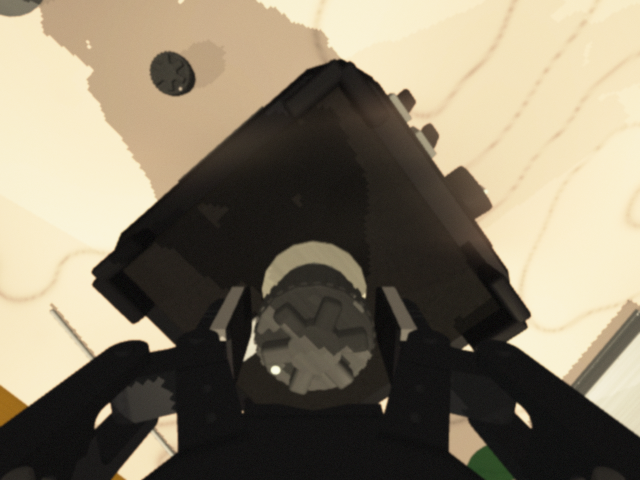

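The coupling is centred between the pads: the collar spans columns 257–374, with pads at about 245 and 380. Closing now.

>>> servo_tool(
  delta_pos=[
    [2,0,0],
    [2,0,0],
    [2,0,0],
    [2,0,0],
  ],
  dr=[
    [0,0,0],
    [0,0,0],
    [0,0,0],
    [0,0,0],
  ],
  grip=-0.5,
  newtons=40,
)

```text
time: 5.75
position: [0.5996, -0.0085, 0.173]
tcp_rot: [[0.001, -0.743, 0.67], [0.0, 0.67, 0.743], [-1.0, -0.001, 0.001]]
force: [-8.4, 1.9, 17.6]
grip_width: 0.0409
```

Run:
```python
from h import *
rel([.5993,-.0089,.172],47)
```

```text
t 5.75 pos [ 0.5996 -0.0085  0.173 ] yaw 47.95 J [  -3.7   27.1  101.7    0.    51.1 -141.7] F [-8.4  1.9 17.6] M [0.36 1.16 0.04] w 0.0409
d [ 1.  -0.  -0.5] r [0.95 0.04 0.03]
```

>>> servo_tool(
  delta_pos=[
    [-1,0.5,0],
    [-1,0.5,0],
  ],
  dr=[
    [0,0,0],
    [0,0,0],
  ],
)

```text
time: 6.0
position: [0.5994, -0.0084, 0.174]
tcp_rot: [[0.001, -0.743, 0.67], [-0.0, 0.67, 0.743], [-1.0, -0.001, 0.001]]
force: [1.7, -2.6, -3.9]
grip_width: 0.0405
```

```bash
cat >> h.py <<'E'
def q():
    s=manip.get_state(); Q=s["tcp_rot"]
    print("t %.2f"%s["time"],"pos",s["position"].round(4),"yaw",np.degrees(np.arctan2(Q[1,2],Q[0,2])).round(1),"J6",s["joint_pos"][5].round(1),"Ftool",(Q.T@s["force"]).round(1),"Mtool",(Q.T@s["moment"]).round(2),"w",round(float(s["grip_width"]),4),"tilt",Q[2].round(4))
E
python3 -c "
from h import *
q()"
```

```text
t 6.00 pos [ 0.5994 -0.0084  0.174 ] yaw 47.9 J6 -141.6 Ftool [ 3.9 -3.  -0.7] Mtool [-0.04  0.13 -0.62] w 0.0405 tilt [-1.0e+00 -1.2e-03  7.0e-04]
```

>>> servo_tool(
  delta_pos=[
    [0.1,0,0],
    [0,0,0],
    [-0.1,0,0],
    [-0.2,0,0],
    [-0.2,0,0],
  ],
  dr=[
    [4,0,0],
    [9,0,0],
    [14,0,0],
    [20,0,0],
    [20,0,0],
  ],
)

```text
time: 6.62
position: [0.5995, -0.0084, 0.1744]
tcp_rot: [[0.002, -0.469, 0.883], [-0.0, 0.883, 0.469], [-1.0, -0.001, 0.001]]
force: [1.0, -0.6, 0.9]
grip_width: 0.0406
```

```bash
python3 -c "
from h import *
q()"
```

```text
t 6.62 pos [ 0.5995 -0.0084  0.1744] yaw 28.0 J6 -121.7 Ftool [-0.9 -0.9  0.6] Mtool [ 0.18 -0.03 -0.06] w 0.0406 tilt [-1.0e+00 -9.0e-04  1.3e-03]
```

>>> servo_tool(
  delta_pos=[
    [-0.1,0,0],
    [-0.2,0,0],
    [-0.3,0,0],
  ],
  dr=[
    [5,0,0],
    [10,0,0],
    [15,0,0],
  ],
)

```text
time: 7.0
position: [0.5996, -0.0084, 0.1746]
tcp_rot: [[0.002, -0.225, 0.974], [-0.0, 0.974, 0.225], [-1.0, -0.001, 0.002]]
force: [1.4, -1.6, -3.2]
grip_width: 0.0408
```

```bash
python3 -c "
from h import *
q(); im=manip.read_camera('wrist')[:,:,::-1]; cv2.imwrite('pics/w4.png',im)
q()
a=cv2.imread('pics/w3.png')[220:420,190:440]; cv2.imwrite('pics/w34.png',cv2.resize(np.hstack([a,im[220:420,190:440]]),None,fx=1.6,fy=1.6))"
```

```text
t 7.00 pos [ 0.5996 -0.0084  0.1746] yaw 13.0 J6 -106.7 Ftool [ 3.2 -1.8  1.1] Mtool [-0.06 -0.19 -0.2 ] w 0.0408 tilt [-1.0e+00 -5.0e-04  1.7e-03]
t 7.05 pos [ 0.5996 -0.0084  0.1746] yaw 12.7 J6 -106.4 Ftool [ 2.5 -0.5  1.4] Mtool [-0.01 -0.2  -0.11] w 0.0406 tilt [-1.0e+00 -5.0e-04  1.6e-03]
```

View pics/w34.png

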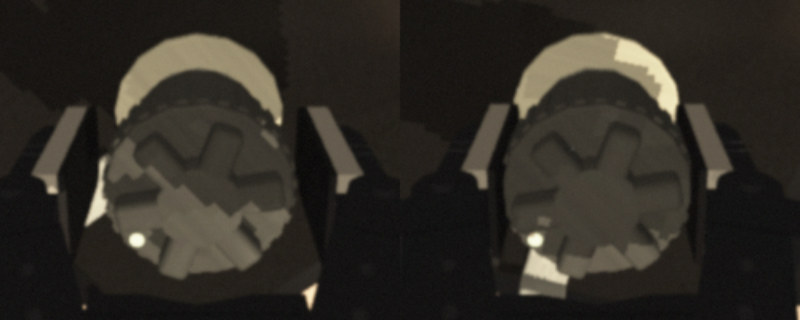

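The coupling turned with the gripper, since teeth and dot keep their place relative to the pads. The moment has faded to about 0, so it eases. Continuing clockwise.

>>> servo_tool(
  delta_pos=[
    [0,0,0],
    [-0.1,0,0],
    [-0.3,0,0],
    [-0.5,0,0],
    [-0.7,0,0],
  ],
  dr=[
    [7,0,0],
    [15,0,0],
    [23,0,0],
    [31,0,0],
    [38,0,0],
  ],
)

```text
time: 7.68
position: [0.5995, -0.0083, 0.1753]
tcp_rot: [[0.001, 0.428, 0.904], [-0.0, 0.904, -0.428], [-1.0, 0.001, 0.001]]
force: [-0.8, -0.5, -1.7]
grip_width: 0.041
```

```bash
python3 -c "
from h import *
q()"
```

```text
t 7.67 pos [ 0.5995 -0.0083  0.1753] yaw -25.3 J6 -68.4 Ftool [ 1.7 -0.8 -0.5] Mtool [0.03 0.02 0.02] w 0.041 tilt [-1.0e+00  6.0e-04  1.2e-03]
```

>>> servo_tool(
  delta_pos=[
    [-0.1,0,0],
    [-0.3,0,0],
    [-0.5,0,0],
    [-0.7,0,0],
    [-0.8,0,0],
  ],
  dr=[
    [8,0,0],
    [16,0,0],
    [24,0,0],
    [32,0,0],
    [40,0,0],
  ],
)

```text
time: 8.3
position: [0.5994, -0.0083, 0.176]
tcp_rot: [[0.001, 0.909, 0.417], [0.0, 0.417, -0.909], [-1.0, 0.001, 0.0]]
force: [0.2, -0.3, -1.4]
grip_width: 0.0407
```

```bash
python3 -c "
from h import *
q()"
```

```text
t 8.30 pos [ 0.5994 -0.0083  0.176 ] yaw -65.4 J6 -28.3 Ftool [1.4 0.1 0.4] Mtool [-0.02 -0.06  0.1 ] w 0.0407 tilt [-1.0e+00  1.1e-03  5.0e-04]
```

>>> servo_tool(
  delta_pos=[
    [-0.1,0,0],
    [-0.3,0,0],
    [-0.5,0,0],
    [-0.7,0,0],
    [-0.8,0,0],
  ],
  dr=[
    [8,0,0],
    [16,0,0],
    [24,0,0],
    [32,0,0],
    [40,0,0],
  ],
)

```text
time: 8.93
position: [0.5997, -0.0084, 0.1771]
tcp_rot: [[0.002, 0.964, -0.266], [-0.0, -0.266, -0.964], [-1.0, 0.002, -0.0]]
force: [0.3, -2.3, 1.9]
grip_width: 0.0406
```

```bash
python3 -c "
from h import *
q()"
```

```text
t 8.93 pos [ 0.5997 -0.0084  0.1771] yaw -105.4 J6 11.7 Ftool [-1.9  0.9  2.2] Mtool [ 0.01 -0.35  0.24] w 0.0406 tilt [-1.0e+00  1.8e-03 -4.0e-04]
```

>>> servo_tool(
  delta_pos=[
    [-0.3,0,0],
    [-0.5,0,0],
    [-0.7,0,0],
    [-1.0,0,0],
    [-1.1,0,0],
  ],
  dr=[
    [8,0,0],
    [16,0,0],
    [24,0,0],
    [32,0,0],
    [40,0,0],
  ],
)

```text
time: 9.55
position: [0.5998, -0.0087, 0.1785]
tcp_rot: [[0.002, 0.567, -0.823], [-0.0, -0.823, -0.567], [-1.0, 0.002, -0.001]]
force: [-1.1, -2.6, 4.4]
grip_width: 0.0407
```

```bash
python3 -c "
from h import *
q()"
```

```text
t 9.55 pos [ 0.5998 -0.0087  0.1785] yaw -145.4 J6 51.7 Ftool [-4.4  1.5  2.3] Mtool [-0.02 -0.36  0.23] w 0.0407 tilt [-1.      0.0016 -0.0015]
```

>>> servo_tool(
  delta_pos=[
    [-0.5,0,0.1],
    [-0.8,0,0.1],
    [-1.1,0,0.1],
    [-1.4,0,0.1],
    [-1.6,0,0.1],
  ],
  dr=[
    [8,0,0],
    [16,0,0],
    [24,0,0],
    [32,0,0],
    [40,0,0],
  ],
)

```text
time: 10.18
position: [0.5995, -0.0088, 0.1802]
tcp_rot: [[0.002, -0.095, -0.995], [-0.001, -0.995, 0.095], [-1.0, 0.0, -0.002]]
force: [-1.8, -1.2, 2.3]
grip_width: 0.0405
```

```bash
python3 -c "
from h import *
q()"
```

```text
t 10.18 pos [ 0.5995 -0.0088  0.1802] yaw 174.5 J6 91.8 Ftool [-2.3  1.4  1.7] Mtool [ 0.   -0.26  0.22] w 0.0405 tilt [-1.0e+00  4.0e-04 -1.8e-03]
```

>>> servo_tool(
  delta_pos=[
    [-0.3,0,0.1],
    [-0.6,0,0.1],
    [-0.9,0,0.1],
    [-1.0,0,0.1],
  ],
  dr=[
    [8,0,0],
    [16,0,0],
    [24,0,0],
    [30,0,0],
  ],
)

```text
time: 10.68
position: [0.5992, -0.0088, 0.1814]
tcp_rot: [[0.002, -0.58, -0.814], [-0.0, -0.814, 0.58], [-1.0, -0.0, -0.001]]
force: [-1.1, -0.8, 3.1]
grip_width: 0.0406
```

```bash
python3 -c "
from h import *
q()"
```

```text
t 10.68 pos [ 0.5992 -0.0088  0.1814] yaw 144.5 J6 121.8 Ftool [-3.1  1.3  0.4] Mtool [-0.02 -0.18  0.18] w 0.0406 tilt [-1.0e+00 -5.0e-04 -1.5e-03]
```

>>> servo_tool(
  delta_pos=[
    [-0.5,0,0],
    [-1,0,0],
    [-1.5,0,0],
    [-1.5,0,0],
  ],
  dr=[
    [4,0,0],
    [8,0,0],
    [8,0,0],
    [8,0,0],
  ],
)

```text
time: 11.18
position: [0.5991, -0.0087, 0.1829]
tcp_rot: [[0.001, -0.686, -0.728], [-0.0, -0.728, 0.686], [-1.0, -0.001, -0.001]]
force: [0.2, 0.1, -1.5]
grip_width: 0.0405
```

```bash
python3 -c "
from h import *
q()"
```

```text
t 11.18 pos [ 0.5991 -0.0087  0.1829] yaw 136.7 J6 129.6 Ftool [ 1.5 -0.2 -0.1] Mtool [ 0.01  0.01 -0.04] w 0.0405 tilt [-1.0e+00 -6.0e-04 -1.3e-03]
```

Only the coupling's weight (1.5 N) remains, so the thread has let go. Lifting slowly at first.

>>> servo_tool(
  delta_pos=[
    [-1,0,0],
    [-3,0,0],
    [-6,0,0],
    [-10,0,0],
    [-15,0,0],
  ],
  dr=[
    [0,0,0],
    [0,0,0],
    [0,0,0],
    [0,0,0],
    [0,0,0],
  ],
)

```text
time: 11.8
position: [0.5991, -0.0087, 0.1982]
tcp_rot: [[0.001, -0.686, -0.728], [-0.0, -0.728, 0.686], [-1.0, -0.001, -0.001]]
force: [0.4, -0.0, -2.0]
grip_width: 0.0408
```

```bash
python3 -c "
from h import *
q()"
```

```text
t 11.80 pos [ 0.5991 -0.0087  0.1982] yaw 136.7 J6 129.6 Ftool [ 2.  -0.2 -0.3] Mtool [-0.02  0.03  0.03] w 0.0408 tilt [-1.0e+00 -7.0e-04 -1.3e-03]
```

>>> servo_tool(
  delta_pos=[
    [-25,0,0],
    [-50,-12,22],
    [-70,-30,54],
    [-75,-48,86],
    [-75,-64,115],
  ],
  dr=[
    [-5,0,0],
    [-14,0,0],
    [-24,0,0],
    [-34,0,0],
    [-44,0,0],
  ],
)

```text
time: 12.42
position: [0.5591, 0.1179, 0.2742]
tcp_rot: [[0.003, 0.018, -1.0], [-0.0, -1.0, -0.018], [-1.0, 0.0, -0.003]]
force: [-0.3, 0.4, -0.9]
grip_width: 0.0407
```

```bash
python3 -c "
from h import *
q();rel([.487,.343,.2],-70)"
```

```text
t 12.43 pos [0.5591 0.1179 0.2742] yaw -179.0 J6 97.9 Ftool [ 0.9 -0.4  0.3] Mtool [-0.06  0.02  0.04] w 0.0407 tilt [-1.0e+00  2.0e-04 -2.9e-03]
t 12.43 pos [0.5591 0.1179 0.2742] yaw -178.95 J [ 8.9 18.7 99.2 -0.  61.9 97.9] F [-0.3  0.4 -0.9] M [-0.04 -0.02  0.06] w 0.0407
d [  74.  -226.4   68.2] r [-108.95   -0.11   -0.17]
```

>>> servo_tool(
  delta_pos=[
    [0,-45,14],
    [0,-95,29],
    [0,-145,44],
    [0,-190,57],
    [0,-226,68],
  ],
  dr=[
    [-9,0,0],
    [-19,0,0],
    [-29,0,0],
    [-39,0,0],
    [-49,0,0],
  ],
)

```text
time: 13.05
position: [0.4862, 0.3444, 0.2743]
tcp_rot: [[0.003, 0.771, -0.637], [0.0, -0.637, -0.771], [-1.0, 0.002, -0.002]]
force: [0.5, -0.7, -1.5]
grip_width: 0.0405
```

>>> servo_tool(
  delta_pos=[
    [5,0,0],
    [5,0,0],
    [5,0,0],
    [5,0,0],
    [5,0,0],
  ],
  dr=[
    [-10,0,0],
    [-20,0,0],
    [-30,0,0],
    [-40,0,0],
    [-50,0,0],
  ],
)

```text
time: 13.68
position: [0.4862, 0.3445, 0.2696]
tcp_rot: [[0.003, 0.982, 0.187], [0.0, 0.187, -0.982], [-1.0, 0.003, 0.0]]
force: [-0.1, 0.5, -0.6]
grip_width: 0.0407
```

Run:
```python
from h import *
rel([.487,.343,.2],-70)
s=manip.get_state(); im=manip.read_camera("wrist")[:,:,::-1].copy()
c=np.array([.487,.343]); a=np.radians(20);u=np.array([np.cos(a),np.sin(a)]);v=np.array([-u[1],u[0]])
P=[w2px("wrist",[*(c+i*.08*u+j*.0625*v),.018],s) for i,j in((-1,-1),(1,-1),(1,1),(-1,1))]
print(np.round(P,1))
cv2.polylines(im,[np.int32(P)],True,(0,0,255),1);cv2.imwrite("pics/w5.png",im)
```

```text
t 13.68 pos [0.4862 0.3445 0.2696] yaw -79.24 J [32.5 21.  96.4 -0.1 62.4 21.7] F [-0.1  0.5 -0.6] M [-0.01 -0.04  0.  ] w 0.0407
d [69.6  0.3  1.6] r [-9.24  0.04 -0.19]
[[252.2 267. ]
 [390.6 245.4]
 [378.2 132. ]
 [227.9 157.3]]
```

View pics/w5.png

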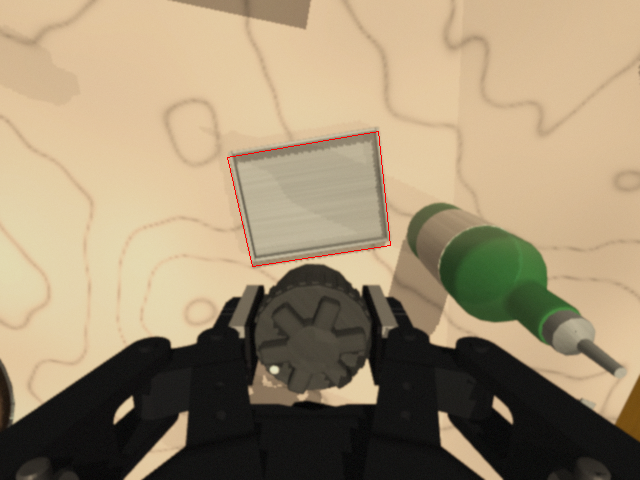

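The overlaid tray outline matches the tray's rim (corners 252,267 / 390,245 / 378,132 / 228,157). The coupling is upright in the grip and the bottle stands clear. Descending.

>>> servo_tool(
  delta_pos=[
    [30,0,2],
    [80,0,2],
    [130,0,2],
    [170,0,2],
    [190,0,2],
  ],
  dr=[
    [-4,0,-0.2],
    [-9,0,-0.2],
    [-9,0,-0.2],
    [-9,0,-0.2],
    [-9,0,-0.2],
  ],
)

```text
time: 14.35
position: [0.4864, 0.342, 0.0776]
tcp_rot: [[-0.002, 0.939, 0.344], [-0.002, 0.344, -0.939], [-1.0, -0.003, 0.001]]
force: [-0.3, -0.3, -1.7]
grip_width: 0.0405
```

```bash
python3 -c "
from h import *
q();rel([.487,.343,.012],-70)"
```

```text
t 14.35 pos [0.4864 0.342  0.0776] yaw -69.9 J6 12.1 Ftool [ 1.7 -0.4  0.1] Mtool [0.05 0.04 0.05] w 0.0405 tilt [-1.     -0.0026  0.0012]
t 14.35 pos [0.4864 0.342  0.0776] yaw -69.88 J [ 3.22e+01  3.41e+01  1.06e+02 -1.00e-01  4.00e+01  1.21e+01] F [-0.3 -0.3 -1.7] M [ 0.06 -0.04 -0.05] w 0.0405
d [65.6  1.1 -0.8] r [0.12 0.07 0.15]
```

>>> servo_tool(
  delta_pos=[
    [25,0,0],
    [45,0,0],
    [58,0,0],
    [64,0,0],
    [64,0,0],
  ],
  dr=[
    [0,0.1,0.1],
    [0,0.1,0.1],
    [0,0.1,0.1],
    [0,0.1,0.1],
    [0,0.1,0.1],
  ],
)

```text
time: 14.98
position: [0.4864, 0.3419, 0.0137]
tcp_rot: [[-0.001, 0.939, 0.344], [0.0, 0.344, -0.939], [-1.0, -0.001, -0.001]]
force: [-0.3, 1.3, -1.1]
grip_width: 0.0407
```

>>> servo_tool(
  delta_pos=[
    [0.5,0,0],
    [1,0,0],
    [1.5,0,0],
    [2,0,0],
  ],
  dr=[
    [0,0,0],
    [0,0,0],
    [0,0,0],
    [0,0,0],
  ],
)

```text
time: 15.48
position: [0.4864, 0.3419, 0.0118]
tcp_rot: [[-0.001, 0.939, 0.343], [0.0, 0.343, -0.939], [-1.0, -0.001, -0.001]]
force: [-0.6, 0.8, -2.1]
grip_width: 0.0406
```

```bash
python3 -c "
from h import *
q()"
```

```text
t 15.47 pos [0.4864 0.3419 0.0118] yaw -69.9 J6 12.0 Ftool [ 2.1 -0.3 -0.9] Mtool [ 0.02 -0.01  0.01] w 0.0406 tilt [-1.e+00 -6.e-04 -6.e-04]
```

>>> servo_tool(
  delta_pos=[
    [0.5,0,0],
    [1,0,0],
    [1.5,0,0],
    [2,0,0],
    [2.5,0,0],
  ],
  dr=[
    [0,0,0],
    [0,0,0],
    [0,0,0],
    [0,0,0],
    [0,0,0],
  ],
)

```text
time: 16.1
position: [0.4864, 0.3419, 0.0093]
tcp_rot: [[-0.001, 0.939, 0.344], [0.0, 0.344, -0.939], [-1.0, -0.001, -0.001]]
force: [0.2, 0.2, -1.3]
grip_width: 0.0409
```

>>> servo_tool(
  delta_pos=[
    [0.4,0,0],
    [0.8,0,0],
    [1.2,0,0],
    [1.2,0,0],
  ],
  dr=[
    [0,0,0],
    [0,0,0],
    [0,0,0],
    [0,0,0],
  ],
)

```text
time: 16.6
position: [0.4864, 0.3419, 0.0081]
tcp_rot: [[-0.001, 0.939, 0.344], [0.0, 0.344, -0.939], [-1.0, -0.001, -0.001]]
force: [0.3, -0.8, -1.8]
grip_width: 0.0407
```

>>> servo_tool(
  delta_pos=[
    [0.3,0,0],
    [0.6,0,0],
    [0.9,0,0],
    [0.9,0,0],
  ],
  dr=[
    [0,0,0],
    [0,0,0],
    [0,0,0],
    [0,0,0],
  ],
)

```text
time: 17.1
position: [0.4864, 0.3419, 0.0071]
tcp_rot: [[-0.001, 0.939, 0.344], [0.0, 0.344, -0.939], [-1.0, -0.001, -0.001]]
force: [0.9, 0.5, -1.2]
grip_width: 0.0406
```

>>> servo_tool(
  delta_pos=[
    [0.3,0,0],
    [0.6,0,0],
    [0.9,0,0],
    [0.9,0,0],
  ],
  dr=[
    [0,0,0],
    [0,0,0],
    [0,0,0],
    [0,0,0],
  ],
)

```text
time: 17.6
position: [0.4864, 0.3419, 0.0062]
tcp_rot: [[-0.001, 0.939, 0.344], [0.0, 0.344, -0.939], [-1.0, -0.001, -0.001]]
force: [0.1, -0.5, -0.5]
grip_width: 0.0407
```

>>> servo_tool(
  delta_pos=[
    [0.3,0,0],
    [0.6,0,0],
    [0.6,0,0],
  ],
  dr=[
    [0,0,0],
    [0,0,0],
    [0,0,0],
  ],
)

```text
time: 17.98
position: [0.4864, 0.342, 0.0061]
tcp_rot: [[-0.001, 0.939, 0.343], [0.0, 0.343, -0.939], [-1.0, -0.0, -0.001]]
force: [-2.2, -1.5, 9.0]
grip_width: 0.0404
```

Floor contact at TCP z ≈ 6.1 mm. I'm easing the load, then opening partway.

>>> servo_tool(
  delta_pos=[
    [-0.2,0,0],
    [-0.2,0,0],
  ],
  dr=[
    [0,0,0],
    [0,0,0],
  ],
  newtons=20,
)

```text
time: 18.23
position: [0.4864, 0.342, 0.0063]
tcp_rot: [[-0.001, 0.939, 0.344], [0.001, 0.344, -0.939], [-1.0, -0.0, -0.001]]
force: [-0.7, -0.9, -1.0]
grip_width: 0.0407
```

>>> servo_tool(
  delta_pos=[
    [0,0,0],
    [0,0,0],
    [0,0,0],
    [0,0,0],
  ],
  dr=[
    [0,0,0],
    [0,0,0],
    [0,0,0],
    [0,0,0],
  ],
  grip=0.5,
)

```text
time: 18.73
position: [0.4865, 0.342, 0.0063]
tcp_rot: [[-0.001, 0.939, 0.343], [0.001, 0.343, -0.939], [-1.0, -0.0, -0.001]]
force: [0.6, 0.7, 0.2]
grip_width: 0.0638
```

>>> servo_tool(
  delta_pos=[
    [-10,0,0],
    [-30,0,0],
    [-65,0,0],
    [-110,0,0],
    [-150,0,0],
  ],
  dr=[
    [0,0,0],
    [0,0,0],
    [0,0,0],
    [0,0,0],
    [0,0,0],
  ],
)

```text
time: 19.35
position: [0.4866, 0.3419, 0.1586]
tcp_rot: [[0.0, 0.939, 0.344], [0.001, 0.344, -0.939], [-1.0, 0.0, -0.001]]
force: [0.6, 0.5, 0.2]
grip_width: 0.0638
```

>>> servo_tool(
  delta_pos=[
    [-40,0,0],
    [-80,0,0],
    [-100,0,0],
    [-100,0,0],
  ],
  dr=[
    [0,0,0],
    [0,0,0],
    [0,0,0],
    [0,0,0],
  ],
)

```text
time: 19.85
position: [0.4872, 0.3423, 0.2607]
tcp_rot: [[0.003, 0.939, 0.344], [0.003, 0.344, -0.939], [-1.0, 0.004, -0.002]]
force: [0.2, 0.3, -0.3]
grip_width: 0.064
```

Run:
```python
from h import *
q()
a=manip.read_camera("wrist")[:,:,::-1][40:440,:]; b=manip.read_camera("scene")[:,:,::-1][100:400]
a=cv2.resize(a,(480,300))
cv2.imwrite("pics/fin.png",np.hstack([cv2.resize(a,(400,250)),cv2.resize(b[:, :],(400,250))]) if 0 else np.vstack([cv2.resize(a,(640,300)),b]))
```

```text
t 19.85 pos [0.4872 0.3423 0.2607] yaw -69.9 J6 12.0 Ftool [ 0.4  0.3 -0.2] Mtool [ 0.02  0.04 -0.01] w 0.064 tilt [-1.      0.0039 -0.0016]
```

View pics/fin.png

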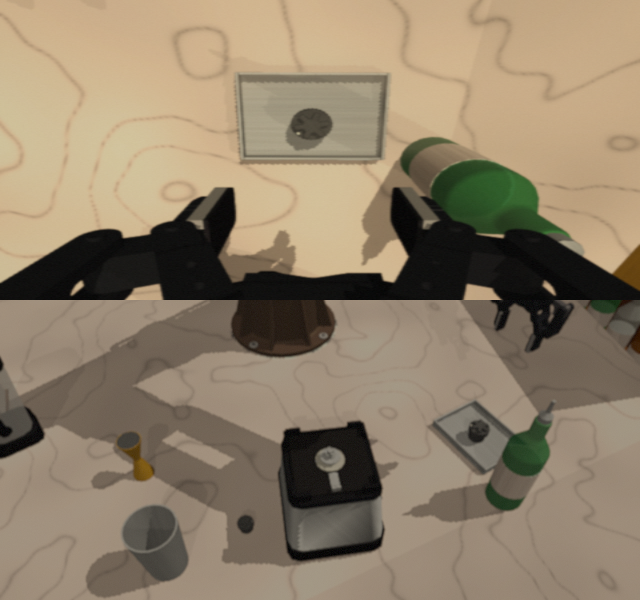

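The coupling stands teeth up in the middle of the tray (wrist half 311,124; scene half 478,430). The bare shaft is left on the blender, and the bottle, jigger and shaker stand where they were. The gripper is clear.

```bash
python3 -c "
from plant import manip
print(manip.sign_off())"
```

```text
the job is handed in; nothing more can be done
None
```

The coupling is off the blender and standing teeth up in the middle of the steel tray, and I've handed the job in at about 20 s.

- **Unscrewing:** I gripped the coupling by its collar and turned it about 270° clockwise. After about 35° the measured torque was near zero. I raised the arm with the thread, and vertical force on the coupling stayed within about 4.5 N while turning.
- **Lifting off:** I lifted only once nothing but its own weight (about 1.5 N) was felt.
- **Setting down:** It touched the tray floor at about 9 N. I eased that off before opening the gripper, then backed away.

**Last checks:** the final pictures show the coupling upright in the tray and the shaft bare. The bottle, jigger, shaker and small look-alike are where they were, and the gripper is clear with zero load.

**What disagreed:**
- Closing the jaws first pressed down on the coupling with about 18 N, before any turning. I relieved that straight away.
- The early torque reading at 20° was +0.18 N m, opposite in sign to what I expected. A wrist picture confirmed the coupling was turning with the gripper.
- Floor contact came about 2 mm lower than I had calculated.
- My first position estimates from the scene and top cameras differed by up to 16 mm. For the coupling I used wrist-camera views instead. For the tray I averaged the two and checked the result in a wrist view.

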